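# Seat the pin comb in the roller jig and latch it

## Task

Take the five-pin spacing comb from its grey cradle, lower it into the dark slotted bar of the assembly jig so that each pin enters its own slot, and press it gently fully home until its spine lies flat on the bar. Then swing the red latch all the way across over the end of the comb and let go. Do not force the comb against the jig, and leave the other things on the bench where they are.

Things in the scene. Friction and masses are not known exactly. Their poses are not given: they have to be found in the camera images.
- comb_tab (a point): Centre of the blue grip tab on the comb's spine. Tab: 14 mm thick (x), 44 mm long (y), 28 mm high; grip it across its thickness. The aluminium spine below it: 14 mm thick, 124 mm long (y), 16 mm high. This point is 14 mm below the tab's top, 30 mm above the spine's underside, 48 mm above the pin tips. The comb weighs about 0.2 kg and is the same both ways round.
- comb_tip (a point): Tip of the comb's middle pin, straight under the tab. Five round steel pins, 10 mm in diameter and 18 mm long, stand at 24 mm pitch along the comb's y under the spine; their tips are bevelled by 1 mm.
- cradle: Fixed grey trough, 34 mm (x) by 150 mm (y), 18 mm high, walls and floor 8 mm thick, in which the comb stands pins down (tips 8 mm above the bench); origin under its centre. The comb may be shifted in it by up to 3 mm lengthwise and turned by 0.02 rad.
- jig: Fixed assembly jig; origin on the bench surface, z up, y along the row of slots, latch at the +y end. Aluminium base plate 150 (x) by 260 mm (y), 12 mm thick, centred 15 mm to +y of the origin. Five small rollers stand along x = -55 mm, up to 32 mm above the bench. On it lies a dark slotted bar, 44 (x) by 160 mm (y), flat top 38 mm above the bench.
- jig_row (a point): Point of the jig at x = 0, y = 0, level with the bar's top. The bar has five slots at 24 mm pitch along y, each 14 (x) by 12 mm (y), 26 mm deep, unbevelled. Across x they are centred here; along y the bar is clamped with its middle slot anywhere from 9 mm to -y to 9 mm to +y of here. That offset is not measured: see it or feel for it. The bar then stays put.
- jig_home (a point): Point of the jig at x = 0, y = 0, 68 mm above the bench: the height of the tab's centre when the comb is fully home, spine flat on the bar. Two spring blades in the middle slot pinch the middle pin over the last 14 mm, so the comb does not fall home by its weight: it takes a push of some 2 to 8 N. Over 80 N between comb and jig does damage.
- latch (a joint): Angle of the red swing latch about its upright pivot: 0 open (tongue to the jig's +x, handle pin to -x), growing clockwise seen from above to its stop at 1.57 rad, closed (tongue to -y over the comb's end, handle pin to +y). Starts at 0 to 0.3. Stays where left; friction about 0.06 N m.
- latch_hinge (a point): Pivot of the latch, at x = 0, y = 100 mm of the jig, 56 mm above the bench, level with the tongue's underside. The tongue is 55 mm long from the pivot, 18 mm wide, 8 mm thick and passes 2 mm over the spine of a comb that is fully home; a proud comb blocks it.
- latch_pin (a point): Point on the latch's upright black handle pin, 12 mm in diameter, 64 to 106 mm above the bench, 50 mm from the pivot opposite the tongue; this point is 87 mm above the bench. Grip or push the pin from above; it goes round the pivot with the latch.
- parts_bin: Loose empty blue bin, 90 x 110 x 60 mm, origin under its centre; leave alone.
- jar: Loose white jar, 68 mm across, 95 mm tall, origin under its centre; leave alone.
- driver: Loose screwdriver lying on the bench; leave alone.
- black_roller: Loose black roller standing on end, 44 mm across, 42 mm tall; leave alone.
- spanner: Loose spanner lying on the bench; leave alone.
- alu_block: Loose aluminium block, 90 x 45 x 30 mm; leave alone.
- spare_roller: Loose grooved steel roller, 22 mm across, 20 mm tall, standing on the jig's base plate at about x = 55 mm, y = -80 mm of the jig; leave alone.
There are look-alikes about, which are no part of the job. What is shaped like the part that bears comb_tab but orange is not meant.

How it is judged:
By the outcome, as a careful person would: the job done as asked, in the order asked, and still so for the second after the job is handed in, with the robot touching nothing.
It also fails if it takes over 72 s, if anything falls off the work surface, if the arm or the gripper's body presses on something with over 40 N, if the wrist force passes 120 N, or if a joint passes its speed limit or range.

## Robot

A 7-joint arm with a two-finger parallel gripper is mounted at the origin on the work surface. World frame = base frame: x ahead of the robot, y to its left, z up, the work surface at z = 0. Lengths are in m, angles in rad, forces in N, time in s.
With the tool pointing down it reaches from about 0.4 to 0.85 m from the base axis. Payload 10.4 kg.
Tool frame: the origin (TCP) lies at the very end of the fingers, on their centre line; the grasp point (between the pads) lies 19 mm behind it; z points along the fingers, y is the line along which they close (so a half turn about z gives the same grasp; the last joint's range is limited). The gripper opens to 85 mm and grips with 20 to 120 N. Pads are 22 mm wide; open, the fingers measure 114 mm over their backs; the gripper's body (76 mm by 85 mm) begins 54 mm behind the grasp point. The pads swing forward as they close: fully open they stand 13 mm farther back than shut.
Start: joints at [-1.327, 0.332, -0.065, 1.46, 0.022, 1.35, -0.088], TCP at [0.165, 0.603, 0.194] pointing down, gripper open.
Joint ranges: [-2.6, 2.6], [-0.5, 2.12], [-1.47, 1.34], [0.16, 2.42], [-1.27, 4.41], [0.06, 2.06], [-2.6, 2.6]. Speed limits (rad/s): [2.22, 2.22, 2.79, 2.79, 3.14, 3.14, 3.14].

## Interface

Orientations are given as a unit quaternion [x, y, z, w].
In Python, from workcell import * gives the robot as it stands.
- The arm moves only by the tool step_arm, never from a script. Its argument "commands" is one flat list of numbers, 7 for each row, row after row: the finger opening in mm, from 0 to 85.4, then the shift along the world's x, y, z as a fraction of full scale, then the turn, a rotation vector about the world's x, y, z as a fraction of full scale. A call has exactly 10 rows; each row is the pose to reach, as a shift and turn from the pose commanded when the call began, turning the shorter way round; what a row does not reach only later rows make up. Full scale, the value 1, is 0.6 m for a shift and pi rad for a turn. A row lasts 1/8 s, in which the tool goes at most 62.5 mm and 10.7 degrees, less where a joint would pass 70% of its speed; a pose out of reach is approached as far as the arm can. A call with a number of a shift or a turn outside -1 to 1 is refused whole. A call with a gripper value outside its range is refused whole. The fingers move at their own pace and stop on an object; "squeeze" is the grip in N (left out, the last holds). Time passes only in rows, so rows that repeat a pose let the fingers close, or fill a call up. It gives the time, the measured TCP pose, the force, the opening and the grip force at its end, in the units of the state.
- get_obs(): the state, without advancing time (a new reading comes with each control period).
- camera(name): name is "side" or "top" or "wrist"; returns the picture (400x640x3 uint8, red, green, blue); there is no depth.
- camera_params(name): a dict with "mtx" (3x3 intrinsics, pixels), "extrinsics" (4x4, takes a point from world to camera coordinates); the wrist camera has in their place "tool_from_camera" (4x4, takes a point from camera to tool coordinates, whose origin is the TCP and whose axes are the flange's). Camera axes: x right, y down, z forward; pixel columns grow to the right and rows downward; lengths in m; the calibration is good to about 2 mm. A picture is of the moment at which its call begins: read the wrist's pose just before it. camera_params takes no time and is no camera call.
- hand_in(): hands the job in; it is judged then, once.
The state is a dict: "clock": time; "joint_pos": joint angles; "joint_velocities": joint speeds; "tau": joint torques, N m; "position": TCP position; "ee_rot": TCP orientation; "ft_force": force on the tool from outside, world axes, zero at the start; "torque": the same for the moment, N m; "grip_width": opening from 0.0 (shut) to 1.0 (fully open); "grasp_force": force on a finger pad.
Only numpy, scipy, OpenCV 4.12 (cv2) and the standard library are available. Lean on these libraries where they do the work, as an engineer would, in place of code of your own. Each camera call takes 0.05 s, during which the arm holds its last target. There are 200 camera calls.

## Working session

There is one attempt and no reset: what is moved stays moved. The work goes in short steps, Python scripts to look and compute and a tool call to move; the robot and the scene stay as the last step left them, time stands still between calls to the robot, and variables do not carry over. Pictures are saved under pics/ and viewed, at most 10 in all, crops included, and the job is handed in when it is done.

Besides the shell and the picture viewer there is one more tool, called after "Emit:" by a JSON object that holds its "api" and its "payload". step_arm: Moves the arm, as the interface text tells. Its arguments: {"type":"object","properties":{"commands":{"type":"array","items":{"type":"number"}},"squeeze":{"type":"number"}},"required":["commands"]}

```bash
mkdir -p pics; cat > h.py <<'E'
from workcell import *
import numpy as np, cv2
from scipy.spatial.transform import Rotation as R
def shot(n,f=None):
    o=get_obs(); im=np.array(camera(n)); 
    if f: cv2.imwrite('pics/'+f,im[:,:,::-1])
    return o,im
def cam(n,o=None):
    p=camera_params(n); K=np.array(p['mtx'])
    if n!='wrist': return K,np.linalg.inv(np.array(p['extrinsics']))
    T=np.eye(4); T[:3,:3]=R.from_quat(o['ee_rot']).as_matrix(); T[:3,3]=o['position']
    return K,T@np.array(p['tool_from_camera'])
def plane(n,uv,z,o=None):
    K,T=cam(n,o); d=T[:3,:3]@np.linalg.solve(K,[uv[0],uv[1],1]); c=T[:3,3]
    return c+d*(z-c[2])/d[2]
def proj(n,P,o=None):
    K,T=cam(n,o); q=K@(np.linalg.inv(T)@np.r_[P,1])[:3]; return q[:2]/q[2]
E
python3 - <<'E'
from h import *
o,a=shot('top','top0.png'); _,b=shot('side','side0.png'); _,c=shot('wrist','wr0.png')
print(o)
for n in('top','side'): print(cam(n))
print(camera_params('wrist'))
E
```

```text
{'clock': 0.0, 'joint_pos': array([-1.32659671,  0.33292448, -0.06469461,  1.46099056,  0.02161131,
        1.34990328, -0.08847618]), 'joint_velocities': array([-1.08255944e-05,  4.54293250e-04,  2.27016527e-03, -2.43513618e-03,
       -7.25233430e-04, -1.88853188e-04,  1.16380087e-03]), 'tau': array([-3.88189401e-04, -6.25466037e+01,  4.88260039e-02, -3.91587317e+01,
        1.61741814e-02,  1.02395355e-02, -4.39923213e-06]), 'position': array([0.16467451, 0.60244165, 0.19315962]), 'ee_rot': array([ 1.32983035e-01,  9.91118019e-01, -7.62537176e-04, -5.96397207e-05]), 'ft_force': array([-0.32471063,  0.42876796,  0.63636528]), 'torque': array([-0.03022072, -0.04323845, -0.00411591]), 'grasp_force': 0.0, 'grip_width': 0.9984899799043937}
(array([[418.14061827,   0.        , 323.35325629],
       [  0.        , 418.14061827, 199.98014837],
       [  0.        ,   0.        ,   1.        ]]), array([[-0.02502574, -0.99314851,  0.11414791,  0.43799408],
       [-0.99961293,  0.02347204, -0.01493531, -0.02404316],
       [ 0.0121537 , -0.1144775 , -0.99335149,  1.21568383],
       [ 0.  
[... 276 characters left out ...]
0.53981232, -0.43707891,  0.71941969, -1.0220929 ],
       [ 0.00341419, -0.85576528, -0.517353  ,  0.77861961],
       [ 0.        ,  0.        ,  0.        ,  1.        ]]))
{'mtx': array([[326.45563623,   0.        , 319.50501628],
       [  0.        , 326.45563623, 203.97313046],
       [  0.        ,   0.        ,   1.        ]]), 'tool_from_camera': array([[-1.07997888e-03, -9.62973969e-01, -2.69592227e-01,
         6.84657834e-02],
       [ 9.99999277e-01, -1.18237597e-03,  2.17436450e-04,
         1.99757071e-04],
       [-5.28145012e-04, -2.69591798e-01,  9.62974550e-01,
        -1.79565985e-01],
       [ 0.00000000e+00,  0.00000000e+00,  0.00000000e+00,
         1.00000000e+00]])}
```

View pics/top0.png

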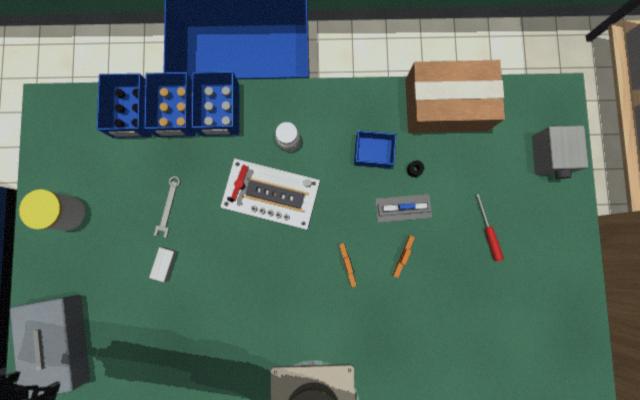

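View pics/side0.png

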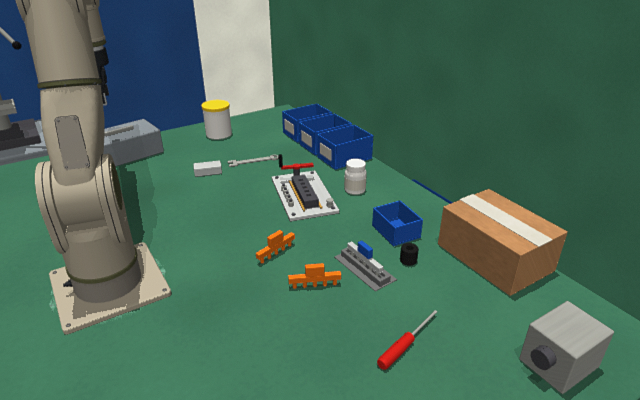

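Candidates for the comb: the blue-tabbed one in the grey cradle at top (406,207), and orange look-alikes at (348,265) and (404,257). The blue one fits, because it has a blue tab and stands in the cradle. The jig is at (270,195), with the red latch at its left (+y) end. I'll enlarge and measure.

```bash
python3 - <<'E'
from h import *
im=cv2.imread('pics/top0.png')
c=np.vstack([cv2.resize(im[150:240,210:330],(720,540),interpolation=cv2.INTER_CUBIC)[:, :],])
d=cv2.resize(im[185:230,365:445],(560,315),interpolation=cv2.INTER_CUBIC)
out=np.zeros((600,800,3),np.uint8); out[:360,:480]=cv2.resize(im[150:240,210:330],(480,360),interpolation=cv2.INTER_CUBIC); out[365:590,:400]=cv2.resize(im[185:230,365:445],(400,225),interpolation=cv2.INTER_CUBIC)
cv2.imwrite('pics/crop0.png',out)
hsv=cv2.cvtColor(im,cv2.COLOR_BGR2HSV)
def comp(mask,box):
    m=np.zeros_like(mask); x0,y0,x1,y1=box; m[y0:y1,x0:x1]=mask[y0:y1,x0:x1]
    n,l,s,ce=cv2.connectedComponentsWithStats(m); i=1+np.argmax(s[1:,4]); pts=np.argwhere(l==i)[:,::-1].astype(np.float32)
    return s[i],ce[i],cv2.minAreaRect(pts),pts
def pl(r,z): return [plane('top',p,z)[:2].round(4) for p in cv2.boxPoints(r)]
blue=cv2.inRange(hsv,(105,120,60),(130,255,255))
s,ce,r,p=comp(blue,(370,190,440,225)); print('tab',s,ce,plane('top',ce,.07).round(4),pl(r,.07))
# cradle grey low saturation
grey=cv2.inRange(hsv,(0,0,40),(180,70,255))
s,ce,r,p=comp(grey,(365,185,445,230)); print('cradle',s,r,pl(r,.018))
s,ce,r,p=comp(cv2.inRange(hsv,(0,0,60),(180,70,255)),(210,150,330,240)); print('plate',s,r,plane('top',r[0],.012).round(4),pl(r,.012))
red=cv2.inRange(hsv,(0,150,90),(8,255,255))|cv2.inRange(hsv,(172,150,90),(180,255,255))
s,ce,r,p=comp(red,(210,150,330,240)); print('red',s,r,pl(r,.064))
E
```

```text
tab [399 203  16   7  82] [406.64634146 205.92682927] [ 0.5477 -0.2707  0.07  ] [array([ 0.5532, -0.2488]), array([ 0.5561, -0.2912]), array([ 0.5418, -0.2918]), array([ 0.539 , -0.2495])]
cradle [ 375  194   57   29 1288] ((403.1517333984375, 207.82070922851562), (25.079736709594727, 55.47438430786133), 85.2363510131836) [array([ 0.579 , -0.1899]), array([ 0.5886, -0.3508]), array([ 0.516 , -0.3529]), array([ 0.5066, -0.1931])]
plate [ 220  158  100   72 4257] ((269.7882995605469, 193.44537353515625), (91.20547485351562, 53.005374908447266), 14.470293045043945) [0.599  0.1126 0.012 ] [array([0.561 , 0.2592]), array([0.7109, 0.2211]), array([ 0.6375, -0.0355]), array([0.4892, 0.0061])]
red [232 166  16  34 182] ((238.95843505859375, 182.34957885742188), (7.815201282501221, 34.74018096923828), 15.52410888671875) [array([0.5818, 0.2152]), array([0.6754, 0.1894]), array([0.669 , 0.1684]), array([0.5755, 0.1945])]
```

View pics/crop0.png

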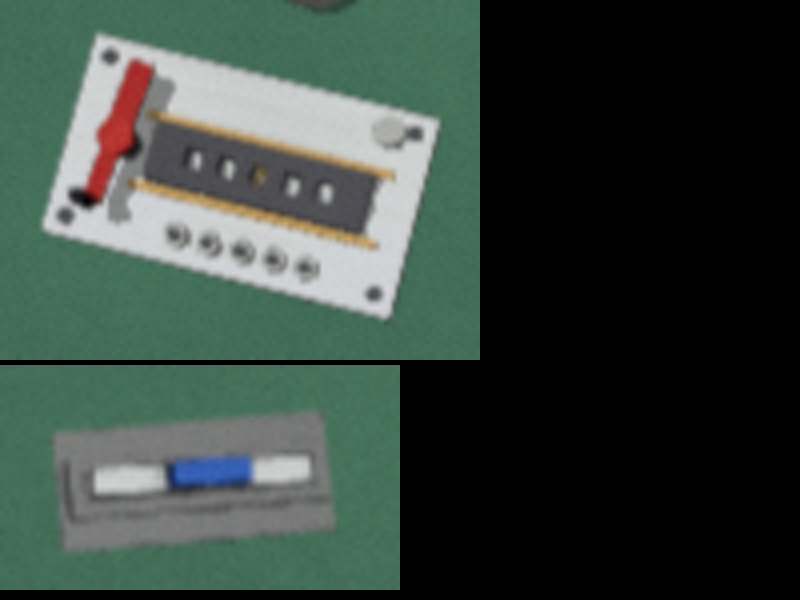

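The enlarged crop confirms the target: the blue tab on the light spine in the grey cradle. It also shows the jig's five slots, with the middle (brass-bladed) one near crop pixel (259,176), and the latch open at about 0. The sizes check out: plate 263 x 155 mm, tab 42 x 14 mm. Next I move over the jig for a close look.

Emit:
{"api": "step_arm", "payload": {"commands": [85,0.717,-0.842,0,0,0,-0.503,85,0.717,-0.842,0,0,0,-0.503,85,0.717,-0.842,0,0,0,-0.503,85,0.717,-0.842,0,0,0,-0.503,85,0.717,-0.842,0,0,0,-0.503,60,0.717,-0.842,0,0,0,-0.503,60,0.717,-0.842,0,0,0,-0.503,60,0.717,-0.842,0,0,0,-0.503,60,0.717,-0.842,0,0,0,-0.503,60,0.717,-0.842,0,0,0,-0.503]}}

```text
clock: 1.4
position: [0.5709, 0.1256, 0.1941]
ee_rot: [0.798, 0.603, 0.0, -0.0]
ft_force: [0.8, 1.1, 0.3]
grip_width: 0.709
grasp_force: 0.0
```

Emit:
{"api": "step_arm", "payload": {"commands": [60,0,0,0,0,0,0,60,0,0,0,0,0,0,60,0,0,0,0,0,0,60,0,0,0,0,0,0,60,0,0,0,0,0,0,60,0,0,0,0,0,0,60,0,0,0,0,0,0,60,0,0,0,0,0,0,60,0,0,0,0,0,0,60,0,0,0,0,0,0]}}

```text
clock: 2.65
position: [0.57, 0.1271, 0.194]
ee_rot: [0.798, 0.603, 0.0, 0.0]
ft_force: [0.8, 0.3, 0.5]
grip_width: 0.706
grasp_force: 0.0
```

```bash
python3 - <<'E'
from h import *
o,im=shot('wrist','wr1.png'); np.save('wr1_pose.npy',np.r_[o['position'],o['ee_rot']])
print(o['clock'],o['position'],R.from_quat(o['ee_rot']).as_matrix().round(3),o['joint_pos'].round(2))
E
```

```text
2.65 [0.56997966 0.12705334 0.19403395] [[ 0.273  0.962  0.   ]
 [ 0.962 -0.273 -0.   ]
 [ 0.     0.    -1.   ]] [-0.71  0.25  0.49  1.6  -0.12  1.32 -0.48]
```

View pics/wr1.png

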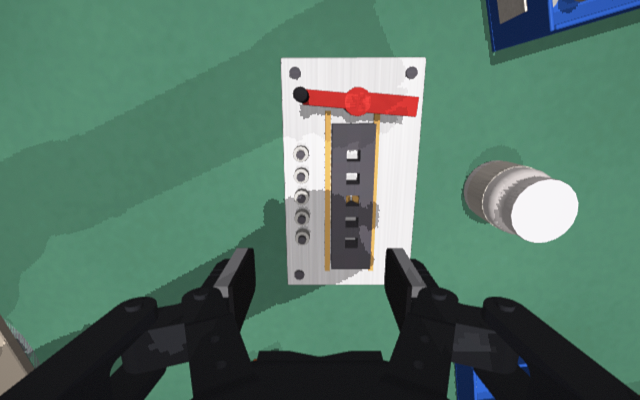

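The wrist view shows the jig clearly. The five slots are at about (353,155), (353,178), (352,200), (351,222) and (350,242), the latch hub is at (358,101) and the handle pin at (301,95). Now I measure them.

```bash
python3 - <<'E'
from h import *
im=cv2.imread('pics/wr1.png'); q=np.load('wr1_pose.npy'); o=dict(position=q[:3],ee_rot=q[3:])
hsv=cv2.cvtColor(im,cv2.COLOR_BGR2HSV)
m=cv2.inRange(hsv,(35,60,20),(95,255,255)); n=255-m
m2=np.zeros_like(n); m2[45:246,265:440]=n[45:246,265:440]
# plate edges by row / col
L=[];Rr=[]
for v in range(80,245,5):
    u=np.flatnonzero(m2[v]); L.append(plane('wrist',(u[0]-.5,v),.012,o)[:2]); Rr.append(plane('wrist',(u[-1]+.5,v),.012,o)[:2])
T=[plane('wrist',(u,np.flatnonzero(m2[:,u])[0]-.5),.012,o)[:2] for u in range(295,415,5)]
def fit(p):
    vx,vy,x,y=cv2.fitLine(np.array(p,np.float32),cv2.DIST_HUBER,0,.01,.01).ravel(); return np.array([vx,vy]),np.array([x,y])
for nme,p in(('L',L),('R',Rr),('T',T)):
    d,c=fit(p); print(nme,d,c,np.arctan2(d[1],d[0]))
np.set_printoptions(precision=4,suppress=True)
dl,cl=fit(L);dr,cr=fit(Rr); dr*=np.sign(dr@dl)
y=dl+dr; y/=np.linalg.norm(y); y*=np.sign(y[1]); x=np.array([y[1],-y[0]]); dt,ct=fit(T)
print('yaw',np.arctan2(-y[0],y[1]),'width',x@(cr-cl))
org=x*(x@(cl+cr)/2)+y*(y@ct-.145); print('origin',org)
for nm,p,z in[(i,(u,v),.038) for i,(u,v) in enumerate([(353,155),(353,178),(352,200),(351,222),(350,242)])]+[('hub',(358,101),.07),('pin',(301,95),.106)]:
    P=plane('wrist',p,z,o)[:2]; print(nm,P,'jig',x@(P-org),y@(P-org))
c=cv2.resize(im[115:275,320:385],(325*3//2,1200*2//3//1)[:2] if 0 else (325,800),interpolation=cv2.INTER_CUBIC)
c=cv2.rotate(c,cv2.ROTATE_90_CLOCKWISE); c=np.clip(c.astype(float)*1.6,0,255).astype(np.uint8)
cv2.imwrite('pics/bar1.png',c)
E
```

```text
L [0.27201998 0.9622916 ] [0.5326249  0.14471363] 1.2953048
R [0.2709656 0.962589 ] [0.6791645  0.11260229] 1.2964003
T [ 0.9617967  -0.27376464] [0.64246297 0.23517963] -0.27730507
yaw -0.2749438 width 0.14975367
origin [0.5971 0.0973]
0 [0.6101 0.1435] jig 1.3029721634817444e-05 0.04799651555013234
1 [0.6042 0.1203] jig 0.0006157731735479172 0.0240633594842829
2 [0.5973 0.0976] jig 0.00015066154403158648 0.0002954250496937493
3 [0.5901 0.074 ] jig -0.0003322242117141084 -0.024380795138339795
4 [0.5833 0.0517] jig -0.0008878028534311305 -0.047646238025199114
hub [0.6241 0.1933] jig -2.3385404838761724e-05 0.09971725742869607
pin [0.5783 0.2097] jig -0.04859289486946451 0.10309088157745475
```

View pics/bar1.png

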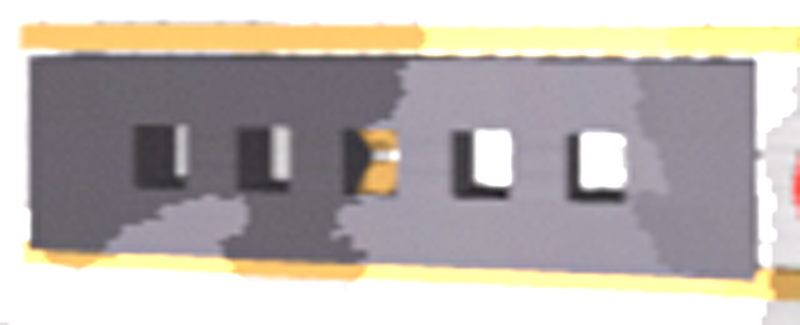

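The fit agrees well: jig yaw −0.275, origin (0.5971, 0.0973), slot pitch 24 mm, hub at jig (0, 99.7 mm) and bar offset about 0. Now I go above the comb.

Emit:
{"api": "step_arm", "payload": {"commands": [40,-0.037,-0.663,-0.073,0,0,0.108,40,-0.037,-0.663,-0.073,0,0,0.108,40,-0.037,-0.663,-0.073,0,0,0.108,40,-0.037,-0.663,-0.073,0,0,0.108,40,-0.037,-0.663,-0.073,0,0,0.108,40,-0.037,-0.663,-0.073,0,0,0.108,40,-0.037,-0.663,-0.073,0,0,0.108,40,-0.037,-0.663,-0.073,0,0,0.108,40,-0.037,-0.663,-0.073,0,0,0.108,40,-0.037,-0.663,-0.073,0,0,0.108]}}

```text
clock: 3.95
position: [0.5485, -0.269, 0.1504]
ee_rot: [0.684, 0.73, 0.0, -0.0]
ft_force: [0.0, 0.5, 0.4]
grip_width: 0.465
grasp_force: 0.0
```

```bash
cat > tab.py <<'E'
from h import *
np.set_printoptions(precision=4,suppress=True)
def tab(f,ztop):
    o,im=shot('wrist',f); im=im[:,:,::-1]
    hsv=cv2.cvtColor(np.ascontiguousarray(im),cv2.COLOR_BGR2HSV)
    m=cv2.inRange(hsv,(105,120,60),(130,255,255))
    n,l,s,ce=cv2.connectedComponentsWithStats(m)
    uv=proj('wrist',[*o['position'][:2],ztop] if 0 else [*plane('wrist',(320,300),ztop,o)[:2],ztop],o)
    print(o['clock'],o['position'],o['ee_rot'],o['ft_force'])
    for i in range(1,n):
        if s[i,4]>150:
            r=cv2.minAreaRect(np.argwhere(l==i)[:,::-1].astype(np.float32))
            print(s[i],plane('wrist',ce[i],ztop,o),[plane('wrist',p,ztop,o)[:2] for p in cv2.boxPoints(r)])
    return o,im
E
python3 -c "
from tab import *
o,im=tab('wr2.png',.07)"
```

```text
3.95 [ 0.5485 -0.269   0.1504] [ 0.6836  0.7299  0.0004 -0.0001] [0.0347 0.4759 0.4163]
[  440    35   179   159 19549] [ 0.7023 -0.1899  0.07  ] [array([ 0.6421, -0.2373]), array([ 0.6546, -0.1285]), array([ 0.7608, -0.1471]), array([ 0.7615, -0.262 ])]
[313 174  18  55 890] [ 0.55   -0.2707  0.07  ] [array([ 0.544 , -0.2944]), array([ 0.5427, -0.2481]), array([ 0.5559, -0.2477]), array([ 0.5578, -0.2939])]
```

View pics/wr2.png

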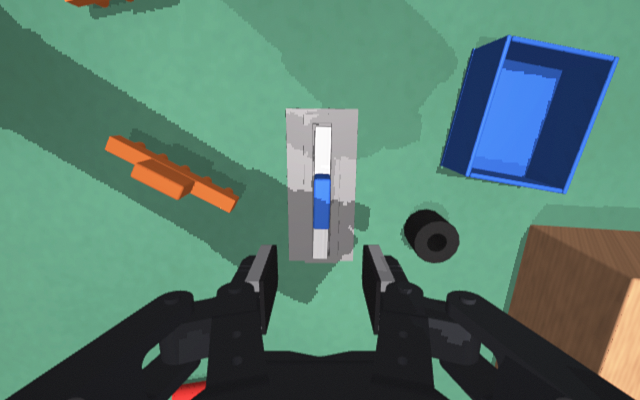

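The comb with the blue tab is at (322,202), upright in the cradle between the open fingers. The orange look-alike at (170,175) is to be left alone. Now a quick midline fit for the yaw.

```bash
python3 - <<'E'
from h import *
im=cv2.imread('pics/wr2.png'); o=dict(position=np.array([0.5485,-0.269,0.1504]),ee_rot=np.array([0.6836,.7299,.0004,-.0001]))
hsv=cv2.cvtColor(im,cv2.COLOR_BGR2HSV); m=cv2.inRange(hsv,(105,120,60),(130,255,255))
P=[]
for v in range(182,227):
    u=np.flatnonzero(m[v,300:345])+300; P.append(plane('wrist',((u[0]+u[-1])/2,v),.07,o)[:2])
P=np.array(P); k=np.polyfit(P[:,1],P[:,0],1); print('tab yaw',-k[0],'x at -.271',np.polyval(k,-.271))
w=cv2.inRange(hsv,(0,0,200),(180,40,255)); P=[]
for v in range(130,172,2):
    u=np.flatnonzero(w[v,305:340])+305; P.append(plane('wrist',((u[0]+u[-1])/2,v),.042,o)[:2])
P=np.array(P); k=np.polyfit(P[:,1],P[:,0],1); print('spine yaw',-k[0],'x at -.271',np.polyval(k,-.271))
n=cv2.inRange(hsv,(35,60,20),(95,255,255))
for c0 in(-1,1):
    P=[]
    for v in range(115,150,2):
        u=np.flatnonzero(n[v,270:380]==0)+270; P.append(plane('wrist',(u[0] if c0<0 else u[-1],v),.018,o)[:2])
    P=np.array(P); k=np.polyfit(P[:,1],P[:,0],1); print('cradle',-k[0],np.polyval(k,-.271))
print(R.from_quat(o['ee_rot']).as_matrix()[:,1])
E
```

```text
tab yaw 0.033592144523656685 x at -.271 0.5501025564645874
spine yaw -0.019100200342912536 x at -.271 0.5467915812908277
cradle 0.046047798169212756 0.5162956734955757
cradle 0.05411728546309342 0.5827534384021954
[9.97856355e-01 6.54407681e-02 4.47171766e-04]
```

Emit:
{"api": "step_arm", "payload": {"commands": [40,0.0017,-0.0033,-0.05,0,0,-0.006,40,0.0017,-0.0033,-0.1,0,0,-0.006,40,0.0017,-0.0033,-0.14,0,0,-0.006,40,0.0017,-0.0033,-0.17,0,0,-0.006,40,0.0017,-0.0033,-0.189,0,0,-0.006,40,0.0017,-0.0033,-0.189,0,0,-0.006,25,0.0017,-0.0033,-0.189,0,0,-0.006,10,0.0017,-0.0033,-0.189,0,0,-0.006,5,0.0017,-0.0033,-0.189,0,0,-0.006,5,0.0017,-0.0033,-0.189,0,0,-0.006], "squeeze": 60}}

```text
clock: 5.25
position: [0.5489, -0.2727, 0.037]
ee_rot: [0.691, 0.723, 0.0, 0.0]
ft_force: [-1.0, -1.0, -0.1]
grip_width: 0.056
grasp_force: 0.0
```

Emit:
{"api": "step_arm", "payload": {"commands": [5,0,0,0,0,0,0,5,0,0,0,0,0,0,5,0,0,0,0,0,0,5,0,0,0.02,0,0,0,5,0,0,0.04,0,0,0,5,0,0,0.08,0,0,0,5,0,0,0.13,0,0,0,5,0,0,0.18,0,0,0,5,0,0,0.18,0,0,0,5,0,0,0.18,0,0,0]}}

```text
clock: 6.5
position: [0.5487, -0.2726, 0.1449]
ee_rot: [0.691, 0.723, 0.0, 0.0]
ft_force: [-0.9, 0.0, 0.7]
grip_width: 0.057
grasp_force: 0.0
```

```bash
python3 -c "
from tab import *
z=get_obs()['position'][2]
o,im=tab('wr3.png',z+.033); print(o['grip_width'],o['grasp_force'],R.from_quat(o['ee_rot']).as_matrix())"
```

```text
6.5 [ 0.5487 -0.2726  0.1449] [0.6913 0.7226 0.0002 0.    ] [-0.9261  0.0366  0.6962]
[  443    23   182   163 20832] [ 0.6358 -0.196   0.1779] [array([ 0.6011, -0.2233]), array([ 0.6082, -0.1606]), array([ 0.6695, -0.1714]), array([ 0.6704, -0.2376])]
[313 171  18  56 940] [ 0.5481 -0.2422  0.1779] [array([ 0.5437, -0.2297]), array([ 0.5514, -0.2293]), array([ 0.5528, -0.2557]), array([ 0.5447, -0.256 ])]
0.057312178399419995 0.0 [[-0.0443  0.999   0.0003]
 [ 0.999   0.0443  0.0002]
 [ 0.0002  0.0003 -1.    ]]
```

View pics/wr3.png

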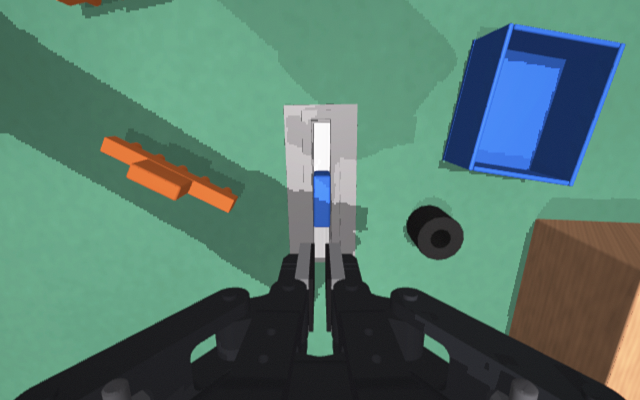

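The fingers closed to 5 mm with no grip force, and the comb still stands in the cradle at (322,200), undisturbed. The grasp missed, so I'll check where the tool really is against the camera model.

```bash
python3 - <<'E'
from h import *
o,im=shot('wrist'); p=o['position']
print('tcp',proj('wrist',p,o),'grasp',proj('wrist',p+[0,0,.019],o),'below at .07',proj('wrist',[*p[:2],.07],o),'below .0',proj('wrist',[*p[:2],0],o))
_,t=shot('top'); _,s=shot('side')
print('top tcp',proj('top',p),'side tcp',proj('side',p),'side tab',proj('side',[.5495,-.271,.056]))
u,v=proj('top',p).astype(int); a=cv2.resize(t[v-50:v+50,u-65:u+65],(520,400),interpolation=cv2.INTER_CUBIC)
u,v=proj('side',p).astype(int); print(u,v); b=cv2.resize(s[v-70:v+80,u-50:u+50],(280,400)if 0 else (267,400),interpolation=cv2.INTER_CUBIC)
cv2.imwrite('pics/chk.png',np.hstack([a,b])[:,:,::-1])
E
```

```text
tcp [319.80163611 234.11141429] grasp [319.82251611 246.92331295] below at .07 [319.74785408 201.11093823] below .0 [319.71853854 183.12302269]
top tcp [413.34099915 202.73541883] side tcp [365.34352183 219.15927514] side tab [363.68005972 248.82897037]
365 219
```

View pics/chk.png

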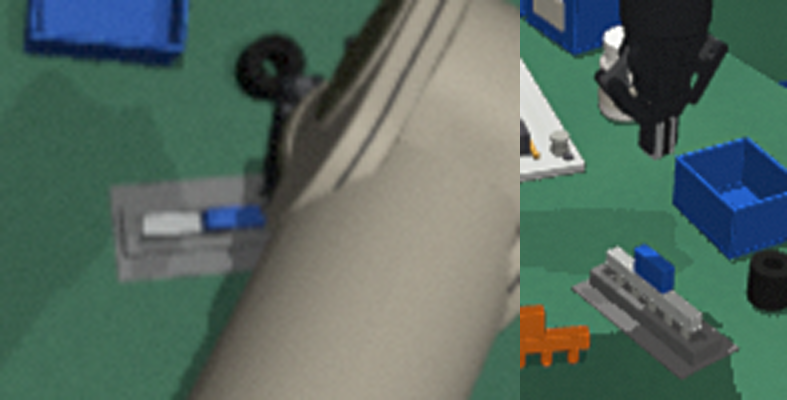

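In the side view the fingertips appear about 34 mm above the reported TCP: seen at row 208, predicted at 219. The wrist view agrees, with the tips at row ~243. So the fingers physically end short of the reported TCP and passed over the tab's top. I'll quantify this from the wrist image and grip lower.

```bash
python3 - <<'E'
from h import *
im=cv2.imread('pics/wr3.png'); o=get_obs(); p=o['position']; M=R.from_quat(o['ee_rot']).as_matrix()
for z in(0,-.02,-.03,-.035,-.04,-.05):
    print(z,[proj('wrist',p+M@np.array([x,y,z]),o).round(1).tolist() for x in(.011,-.011) for y in(-.007,.007)])
g=cv2.cvtColor(im,cv2.COLOR_BGR2GRAY)
for c in range(296,346,3): print(c,g[234:264:2,c].tolist())
E
```

```text
0 [[307.7, 216.2], [331.9, 216.2], [308.1, 251.5], [331.6, 251.4]]
-0.02 [[306.3, 228.0], [333.3, 228.0], [306.8, 266.7], [332.9, 266.7]]
-0.03 [[305.5, 235.0], [334.2, 234.9], [306.1, 275.7], [333.7, 275.7]]
-0.035 [[305.1, 238.8], [334.6, 238.7], [305.7, 280.6], [334.1, 280.5]]
-0.04 [[304.6, 242.8], [335.1, 242.8], [305.3, 285.8], [334.6, 285.7]]
-0.05 [[303.6, 251.8], [336.2, 251.7], [304.3, 297.1], [335.6, 297.1]]
296 [122, 122, 122, 123, 122, 122, 121, 123, 122, 120, 47, 28, 28, 34, 40]
299 [122, 123, 122, 122, 121, 121, 116, 110, 106, 106, 105, 106, 106, 106, 106]
302 [123, 123, 123, 122, 118, 105, 105, 105, 106, 105, 105, 106, 106, 105, 106]
305 [122, 121, 122, 123, 118, 105, 105, 105, 106, 106, 106, 105, 106, 106, 106]
308 [122, 122, 123, 123, 117, 106, 107, 106, 106, 106, 106, 106, 107, 106, 106]
311 [122, 123, 122, 122, 110, 42, 33, 34, 29, 27, 25, 23, 24, 23, 25]
314 [180, 180, 180, 180, 162, 99, 86, 86, 86, 87, 86, 87, 57, 56, 51]
317 [206, 206, 206, 207, 206, 206, 207, 206, 206, 207, 206, 209, 128, 120, 109]
320 [206, 206, 206, 206, 205, 205, 205, 204, 206, 207, 206, 209, 127, 121, 110]
323 [206, 206, 206, 206, 207, 209, 211, 209, 209, 209, 210, 213, 129, 121, 111]
326 [198, 198, 198, 199, 178, 39, 25, 26, 28, 28, 26, 27, 24, 25, 25]
329 [101, 101, 108, 111, 122, 101, 87, 78, 69, 68, 53, 45, 40, 37, 34]
332 [119, 120, 120, 121, 115, 105, 105, 105, 105, 106, 106, 105, 105, 107, 105]
335 [121, 122, 122, 121, 116, 105, 105, 106, 105, 105, 105, 105, 105, 105, 105]
338 [121, 121, 121, 122, 115, 105, 105, 105, 105, 105, 106, 105, 106, 105, 106]
341 [122, 122, 121, 120, 120, 120, 121, 121, 120, 113, 90, 106, 105, 105, 107]
344 [122, 121, 121, 121, 120, 121, 121, 121, 121, 121, 46, 26, 30, 28, 29]
```

Both views put the real fingertips about 38 mm behind the reported TCP (side ≥34 mm, wrist 40 mm). Gripping the tab's middle therefore needs a reported z of about 0. I'll open, descend, check the force, then close.

Emit:
{"api": "step_arm", "payload": {"commands": [40,0.002,0.0025,0,0,0,0,40,0.002,0.0025,0,0,0,0,40,0.002,0.0025,-0.06,0,0,0,40,0.002,0.0025,-0.12,0,0,0,40,0.002,0.0025,-0.17,0,0,0,40,0.002,0.0025,-0.19,0,0,0,40,0.002,0.0025,-0.205,0,0,0,40,0.002,0.0025,-0.22,0,0,0,40,0.002,0.0025,-0.23,0,0,0,40,0.002,0.0025,-0.235,0,0,0], "squeeze": 60}}

```text
clock: 7.95
position: [0.5501, -0.2712, 0.0038]
ee_rot: [0.691, 0.723, 0.0, 0.0]
ft_force: [0.5, 0.5, 0.5]
grip_width: 0.467
grasp_force: 0.0
```

Emit:
{"api": "step_arm", "payload": {"commands": [30,0,0,-0.004,0,0,0,20,0,0,-0.006,0,0,0,10,0,0,-0.006,0,0,0,5,0,0,-0.006,0,0,0,5,0,0,-0.006,0,0,0,5,0,0,-0.006,0,0,0,5,0,0,-0.006,0,0,0,5,0,0,-0.006,0,0,0,5,0,0,-0.006,0,0,0,5,0,0,-0.006,0,0,0]}}

```text
clock: 9.2
position: [0.5501, -0.2712, 0.0003]
ee_rot: [0.691, 0.723, 0.0, 0.0]
ft_force: [-0.2, 1.0, 1.5]
grip_width: 0.154
grasp_force: 58.8
```

The comb is gripped (opening 13 mm, 59 N). Pin tips are now at reported z + 8 mm. I lift and measure how the comb sits in the hand.

Emit:
{"api": "step_arm", "payload": {"commands": [5,0,0,0.01,0,0,0,5,0,0,0.02,0,0,0,5,0,0,0.04,0,0,0,5,0,0,0.08,0,0,0,5,0,0,0.13,0,0,0,5,0,0,0.18,0,0,0,5,0,0,0.21,0,0,0,5,0,0,0.21,0,0,0,5,0,0,0.21,0,0,0,5,0,0,0.21,0,0,0]}}

```text
clock: 10.45
position: [0.5494, -0.2709, 0.125]
ee_rot: [0.691, 0.723, -0.0, -0.001]
ft_force: [-0.3, -0.3, -2.4]
grip_width: 0.154
grasp_force: 58.5
```

Emit:
{"api": "step_arm", "payload": {"commands": [5,0.078,0.614,0,0,0,-0.1016,5,0.078,0.614,0,0,0,-0.1016,5,0.078,0.614,0,0,0,-0.1016,5,0.078,0.614,0,0,0,-0.1016,5,0.078,0.614,0,0,0,-0.1016,5,0.078,0.614,0,0,0,-0.1016,5,0.078,0.614,0,0,0,-0.1016,5,0.078,0.614,0,0,0,-0.1016,5,0.078,0.614,0,0,0,-0.1016,5,0.078,0.614,0,0,0,-0.1016]}}

```text
clock: 11.7
position: [0.5968, 0.0958, 0.1263]
ee_rot: [0.798, 0.603, -0.0, 0.0]
ft_force: [-0.6, 0.3, -2.1]
grip_width: 0.155
grasp_force: 58.7
```

```bash
python3 -c "
from tab import *
z=get_obs()['position'][2]
o,im=tab('wr4.png',z+.0697); print(o['grip_width'],o['grasp_force'],R.from_quat(o['ee_rot']).as_matrix())
shot('side','side4.png')"
```

```text
11.7 [0.5968 0.0958 0.1263] [ 0.7979  0.6027 -0.      0.0001] [-0.5652  0.2811 -2.0711]
[ 301  229   37  122 4170] [0.5977 0.1    0.196 ] [array([0.598 , 0.1251]), array([0.6104, 0.1216]), array([0.597 , 0.0721]), array([0.5832, 0.076 ])]
0.15475013859013426 58.68903446942568 [[ 0.2734  0.9619  0.0001]
 [ 0.9619 -0.2734 -0.0002]
 [-0.0001  0.0001 -1.    ]]
```

View pics/wr4.png

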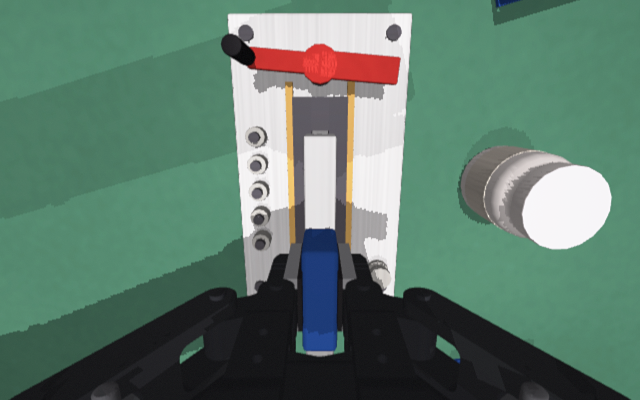

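The comb is held straight and its spine is parallel to the bar. The spine's +y end is at about (320,135) and the tab covers (320,230–350). The latch is clear. Now I measure the comb's position along its length in the hand.

```bash
python3 - <<'E'
from h import *
im=cv2.imread('pics/wr4.png').astype(int); o=get_obs(); p=o['position'];M=R.from_quat(o['ee_rot']).as_matrix()
col=im[:,312:330].mean(1).round().astype(int)
print('spine',[(v,col[v].tolist()) for v in range(126,142)])
print('tab near',[(v,col[v].tolist()) for v in range(226,258,2)])
print('tab far',[(v,col[v].tolist()) for v in range(344,358,2)])
yo=np.array([-np.sin(-.2749),np.cos(-.2749)]);xo=np.array([yo[1],-yo[0]]); O=np.array([.5971,.0973])
def jj(uv,dz): P=plane('wrist',uv,p[2]+dz,o)[:2]; return (np.array([xo@(P-O),yo@(P-O)])*1e3).round(2)
print('tcp jig',((xo@(p[:2]-O),yo@(p[:2]-O))))
for v in(130,132,134,135,136): print('spine end',v,jj((320,v),.0417)-[0,62], 'bottom',jj((320,v),.0257)-[0,62])
for v in(229,236,240,243,246): print('tab near',v,jj((320,v),.0697)-[0,22])
for v in(349,350,351): print('far',v,jj((320,v),.0697)+[0,22])
E
```

```text
spine [(126, [98, 92, 95]), (127, [98, 91, 95]), (128, [98, 92, 95]), (129, [99, 92, 96]), (130, [112, 108, 111]), (131, [127, 125, 127]), (132, [131, 130, 132]), (133, [128, 127, 128]), (134, [116, 115, 117]), (135, [123, 122, 124]), (136, [182, 180, 183]), (137, [222, 222, 223]), (138, [228, 228, 230]), (139, [230, 230, 232]), (140, [230, 230, 232]), (141, [230, 230, 232])]
tab near [(226, [226, 226, 228]), (228, [164, 156, 157]), (230, [90, 42, 19]), (232, [91, 45, 23]), (234, [90, 44, 22]), (236, [88, 43, 21]), (238, [86, 42, 21]), (240, [87, 43, 22]), (242, [87, 43, 22]), (244, [87, 43, 22]), (246, [88, 44, 22]), (248, [88, 44, 22]), (250, [91, 45, 22]), (252, [108, 53, 26]), (254, [118, 58, 30]), (256, [120, 59, 30])]
tab far [(344, [145, 72, 36]), (346, [145, 73, 36]), (348, [145, 72, 36]), (350, [131, 70, 47]), (352, [165, 164, 167]), (354, [160, 159, 162]), (356, [63, 62, 63])]
tcp jig (np.float64(-2.2644260661839135e-06), np.float64(-0.0009632881312736095))
spine end 130 [ 0.06 -1.36] bottom [ 0.09 -2.15]
spine end 132 [ 0.06 -2.17] bottom [ 0.09 -3.05]
spine end 134 [ 0.06 -2.98] bottom [ 0.09 -3.95]
spine end 135 [ 0.06 -3.38] bottom [ 0.08 -4.41]
spine end 136 [ 0.06 -3.79] bottom [ 0.08 -4.86]
tab near 229 [-0.06  5.5 ]
tab near 236 [-0.06  2.84]
tab near 240 [-0.06  1.3 ]
tab near 243 [-0.07  0.14]
tab near 246 [-0.07 -1.03]
far 349 [-0.16 -1.27]
far 350 [-0.16 -1.75]
far 351 [-0.16 -2.22]
```

Comb centre is about 3.1 mm to −y of the jig origin, and the slots' centre is about +0.2. I shift +3.3 mm along the jig's y and lower to just above the bar. Then I compare spine end and bar end in one image; the gap should be 18 mm.

Emit:
{"api": "step_arm", "payload": {"commands": [5,0.0015,0.0053,-0.03,0,0,0,5,0.0015,0.0053,-0.06,0,0,0,5,0.0015,0.0053,-0.09,0,0,0,5,0.0015,0.0053,-0.115,0,0,0,5,0.0015,0.0053,-0.13,0,0,0,5,0.0015,0.0053,-0.14,0,0,0,5,0.0015,0.0053,-0.144,0,0,0,5,0.0015,0.0053,-0.144,0,0,0,5,0.0015,0.0053,-0.144,0,0,0,5,0.0015,0.0053,-0.144,0,0,0]}}

```text
clock: 13.05
position: [0.5979, 0.1004, 0.0402]
ee_rot: [0.797, 0.604, 0.0, 0.0]
ft_force: [0.7, 0.7, -2.4]
grip_width: 0.152
grasp_force: 58.7
```

```bash
python3 - <<'E'
from h import *
o,im=shot('wrist','wr5.png'); im=im.astype(int); p=o['position']
col=im[:,306:334].mean(1).mean(1).round().astype(int)
print(p,o['ft_force'])
print(list(enumerate(col.tolist()))[60:150:1])
yo=np.array([-np.sin(-.2749),np.cos(-.2749)]);xo=np.array([yo[1],-yo[0]]); O=np.array([.5971,.0973])
def jj(uv,z): P=plane('wrist',uv,z,o)[:2]; return (np.array([xo@(P-O),yo@(P-O)])*1e3).round(2)
print('bar end pred row',proj('wrist',[*(O+.08*yo),.038],o),'spine end pred',proj('wrist',[*(O+.062*yo),p[2]+.0417],o), 'hub',proj('wrist',[*(O+.1*yo),.07],o))
for r in range(60,150,6): print(r,jj((320,r),.038),jj((320,r),p[2]+.0417))
for v in (110,130,150,170,190): print(v,[int(x) for x in im[v,285:355:2].mean(1)])
E
```

```text
[0.59789371 0.10044049 0.04015386] [ 0.65970091  0.7021278  -2.39647641]
[(60, 116), (61, 114), (62, 113), (63, 113), (64, 112), (65, 112), (66, 111), (67, 107), (68, 104), (69, 104), (70, 104), (71, 104), (72, 103), (73, 100), (74, 94), (75, 82), (76, 68), (77, 57), (78, 55), (79, 59), (80, 69), (81, 88), (82, 112), (83, 131), (84, 136), (85, 136), (86, 136), (87, 136), (88, 136), (89, 136), (90, 136), (91, 135), (92, 136), (93, 140), (94, 142), (95, 145), (96, 152), (97, 154), (98, 128), (99, 95), (100, 93), (101, 93), (102, 93), (103, 94), (104, 93), (105, 94), (106, 93), (107, 93), (108, 93), (109, 93), (110, 93), (111, 93), (112, 93), (113, 93), (114, 93), (115, 93), (116, 93), (117, 92), (118, 93), (119, 93), (120, 93), (121, 93), (122, 92), (123, 92), (124, 92), (125, 92), (126, 92), (127, 92), (128, 92), (129, 93), (130, 92), (131, 92), (132, 92), (133, 97), (134, 103), (135, 119), (136, 176), (137, 216), (138, 225), (139, 227), (140, 227), (141, 226), (142, 226), (143, 226), (144, 226), (145, 226), (146, 226), (147, 226), (148, 226), (149, 226)]
bar end pred row [320.0240090
[... 754 characters left out ...]
 93, 93, 93, 93, 94, 93, 92, 92, 91, 90, 90, 91, 91, 91, 89, 91, 91, 89]
130 [91, 90, 90, 90, 91, 91, 90, 90, 91, 91, 91, 90, 92, 92, 92, 93, 92, 92, 92, 92, 91, 92, 92, 91, 92, 90, 91, 90, 90, 91, 91, 91, 90, 90, 89]
150 [89, 89, 88, 89, 89, 89, 89, 89, 88, 98, 224, 226, 227, 227, 226, 226, 227, 226, 226, 226, 227, 225, 223, 223, 228, 197, 87, 90, 88, 89, 89, 88, 89, 89, 88]
170 [88, 87, 87, 87, 88, 88, 87, 88, 88, 93, 214, 225, 226, 226, 225, 225, 227, 225, 225, 225, 225, 224, 221, 222, 227, 191, 83, 88, 87, 87, 88, 87, 88, 87, 86]
190 [88, 88, 88, 88, 88, 88, 88, 88, 89, 95, 207, 225, 225, 225, 225, 225, 225, 225, 224, 224, 225, 223, 220, 222, 227, 165, 87, 88, 87, 88, 88, 88, 88, 88, 88]
```

Spine end is at 62.5 and bar end at about 79.1. In the earlier image the bar spanned ±79.2 with its slots centred, so the comb is within about 0.5 mm. I lower gently while watching the force; contact with the bar top would come near reported z = 0.030.

Emit:
{"api": "step_arm", "payload": {"commands": [5,0,-0.0004,-0.003,0,0,0,5,0,-0.0004,-0.006,0,0,0,5,0,-0.0004,-0.009,0,0,0,5,0,-0.0004,-0.012,0,0,0,5,0,-0.0004,-0.014,0,0,0,5,0,-0.0004,-0.016,0,0,0,5,0,-0.0004,-0.017,0,0,0,5,0,-0.0004,-0.018,0,0,0,5,0,-0.0004,-0.018,0,0,0,5,0,-0.0004,-0.018,0,0,0]}}

```text
clock: 14.35
position: [0.5977, 0.1001, 0.0291]
ee_rot: [0.797, 0.604, 0.0, 0.0]
ft_force: [-0.5, 0.3, -2.1]
grip_width: 0.155
grasp_force: 58.7
```

No contact yet. I go on down in small steps.

Emit:
{"api": "step_arm", "payload": {"commands": [5,0,0,-0.0005,0,0,0,5,0,0,-0.001,0,0,0,5,0,0,-0.0015,0,0,0,5,0,0,-0.002,0,0,0,5,0,0,-0.0025,0,0,0,5,0,0,-0.003,0,0,0,5,0,0,-0.0035,0,0,0,5,0,0,-0.004,0,0,0,5,0,0,-0.004,0,0,0,5,0,0,-0.004,0,0,0]}}

```text
clock: 15.6
position: [0.5977, 0.1001, 0.0266]
ee_rot: [0.797, 0.604, 0.0, 0.0]
ft_force: [0.2, -0.3, -1.5]
grip_width: 0.156
grasp_force: 58.7
```

Emit:
{"api": "step_arm", "payload": {"commands": [5,0,0,-0.001,0,0,0,5,0,0,-0.002,0,0,0,5,0,0,-0.003,0,0,0,5,0,0,-0.004,0,0,0,5,0,0,-0.005,0,0,0,5,0,0,-0.006,0,0,0,5,0,0,-0.007,0,0,0,5,0,0,-0.008,0,0,0,5,0,0,-0.008,0,0,0,5,0,0,-0.008,0,0,0]}}

```text
clock: 16.85
position: [0.5978, 0.1001, 0.0219]
ee_rot: [0.797, 0.604, 0.0, 0.0]
ft_force: [0.3, 0.0, -1.0]
grip_width: 0.155
grasp_force: 58.7
```

The pins are in, about 8 mm below the bar top, with no side force. Continuing.

Emit:
{"api": "step_arm", "payload": {"commands": [5,0,0,-0.001,0,0,0,5,0,0,-0.002,0,0,0,5,0,0,-0.003,0,0,0,5,0,0,-0.004,0,0,0,5,0,0,-0.005,0,0,0,5,0,0,-0.006,0,0,0,5,0,0,-0.007,0,0,0,5,0,0,-0.008,0,0,0,5,0,0,-0.009,0,0,0,5,0,0,-0.009,0,0,0]}}

```text
clock: 18.1
position: [0.5978, 0.1001, 0.0165]
ee_rot: [0.797, 0.604, 0.0, 0.0]
ft_force: [-0.0, -0.6, 3.9]
grip_width: 0.158
grasp_force: 59.6
```

Emit:
{"api": "step_arm", "payload": {"commands": [5,0,0,-0.001,0,0,0,5,0,0,-0.002,0,0,0,5,0,0,-0.003,0,0,0,5,0,0,-0.0035,0,0,0,5,0,0,-0.004,0,0,0,5,0,0,-0.0045,0,0,0,5,0,0,-0.005,0,0,0,5,0,0,-0.005,0,0,0,5,0,0,-0.005,0,0,0,5,0,0,-0.005,0,0,0]}}

```text
clock: 19.35
position: [0.5976, 0.1003, 0.0132]
ee_rot: [0.797, 0.604, -0.0, -0.0]
ft_force: [1.3, 2.0, 0.4]
grip_width: 0.157
grasp_force: 59.1
```

Emit:
{"api": "step_arm", "payload": {"commands": [5,0,0,-0.0004,0,0,0,5,0,0,-0.0007,0,0,0,5,0,0,-0.001,0,0,0,5,0,0,-0.0013,0,0,0,5,0,0,-0.0016,0,0,0,5,0,0,-0.0018,0,0,0,5,0,0,-0.002,0,0,0,5,0,0,-0.002,0,0,0,5,0,0,-0.002,0,0,0,5,0,0,-0.002,0,0,0]}}

```text
clock: 20.6
position: [0.5977, 0.1, 0.0123]
ee_rot: [0.797, 0.603, -0.0, 0.0]
ft_force: [0.3, 0.0, 4.7]
grip_width: 0.155
grasp_force: 59.6
```

Emit:
{"api": "step_arm", "payload": {"commands": [5,0,0,-0.0003,0,0,0,5,0,0,-0.0006,0,0,0,5,0,0,-0.0009,0,0,0,5,0,0,-0.0012,0,0,0,5,0,0,-0.0012,0,0,0,5,0,0,-0.0012,0,0,0,5,0,0,-0.0012,0,0,0,5,0,0,-0.0012,0,0,0,5,0,0,-0.0012,0,0,0,5,0,0,-0.0012,0,0,0]}}

```text
clock: 21.85
position: [0.5977, 0.1, 0.0123]
ee_rot: [0.797, 0.603, 0.0, -0.0]
ft_force: [-2.7, -2.2, 11.6]
grip_width: 0.154
grasp_force: 60.9
```

The comb stopped at z = 0.0123, exactly the predicted home height, and the push has risen to about 14 N. It is home, so I release and lift straight up.

Emit:
{"api": "step_arm", "payload": {"commands": [20,0,0,0.0005,0,0,0,40,0,0,0.0008,0,0,0,40,0,0,0.0008,0,0,0,40,0,0,0.0008,0,0,0,40,0,0,0.02,0,0,0,40,0,0,0.06,0,0,0,40,0,0,0.11,0,0,0,40,0,0,0.16,0,0,0,40,0,0,0.17,0,0,0,40,0,0,0.17,0,0,0]}}

```text
clock: 23.1
position: [0.5977, 0.1002, 0.1138]
ee_rot: [0.797, 0.604, 0.0, 0.0]
ft_force: [-0.0, -0.1, -0.6]
grip_width: 0.469
grasp_force: 0.0
```

Emit:
{"api": "step_arm", "payload": {"commands": [40,-0.0337,0.1833,0,0,0,0.25,40,-0.0337,0.1833,0,0,0,0.25,40,-0.0337,0.1833,0,0,0,0.25,40,-0.0337,0.1833,0,0,0,0.25,40,-0.0337,0.1833,0,0,0,0.25,40,-0.0337,0.1833,0,0,0,0.25,40,-0.0337,0.1833,0,0,0,0.25,40,-0.0337,0.1833,0,0,0,0.25,40,-0.0337,0.1833,0,0,0,0.25,40,-0.0337,0.1833,0,0,0,0.25]}}

```text
clock: 24.35
position: [0.5775, 0.2102, 0.1135]
ee_rot: [0.506, 0.863, 0.0, 0.0]
ft_force: [-0.0, 0.7, 1.5]
grip_width: 0.47
grasp_force: 0.0
```

```bash
python3 - <<'E'
from h import *
o,im=shot('wrist','wr6.png'); p=o['position']; print(p,o['joint_pos'].round(2))
bgr=np.ascontiguousarray(im[:,:,::-1]); hsv=cv2.cvtColor(bgr,cv2.COLOR_BGR2HSV)
red=cv2.inRange(hsv,(0,150,90),(8,255,255))|cv2.inRange(hsv,(172,150,90),(180,255,255))
n,l,s,ce=cv2.connectedComponentsWithStats(red)
yo=np.array([.2715,.9624]);xo=np.array([.9624,-.2715]); O=np.array([.5971,.0973])
for i in range(1,n):
    if s[i,4]>200:
        r=cv2.minAreaRect(np.argwhere(l==i)[:,::-1].astype(np.float32))
        print('red',s[i],[(np.array([xo@(P-O),yo@(P-O)])*1e3).round(1) for P in [plane('wrist',q,.064,o)[:2] for q in cv2.boxPoints(r)]])
b=cv2.inRange(hsv,(105,120,60),(130,255,255)); n,l,s,ce=cv2.connectedComponentsWithStats(b)
for i in range(1,n):
    P=plane('wrist',ce[i],.082,o)[:2]; J=np.array([xo@(P-O),yo@(P-O)])*1e3
    if s[i,4]>200: print('blue',s[i],J.round(1))
print('pin top',proj('wrist',[.5771,.2102,.106],o),proj('wrist',[.5771,.2102,.066],o))
E
```

```text
[0.57747914 0.21015836 0.11354534] [-0.74  0.38  0.4   1.61 -0.15  1.18  0.2 ]
red [ 326  203   46   69 1129] [array([-48.2,  86.6]), array([-49.9, 111.3]), array([  5.5, 113.2]), array([ 8.5, 87.5])]
blue [  492   104   148   296 16371] [114.9 212.4]
blue [ 262  310   36   42 1007] [-5.9 17.7]
pin top [319.00306252 229.33555787] [319.04704125 210.39244554]
```

The tool is over the pin, whose projection at (319,229) lies centred between the fingers. I descend and grip lightly.

Emit:
{"api": "step_arm", "payload": {"commands": [40,0,0,-0.03,0,0,0,40,0,0,-0.06,0,0,0,40,0,0,-0.09,0,0,0,40,0,0,-0.115,0,0,0,40,0,0,-0.13,0,0,0,40,0,0,-0.1325,0,0,0,25,0,0,-0.1325,0,0,0,10,0,0,-0.1325,0,0,0,5,0,0,-0.1325,0,0,0,5,0,0,-0.1325,0,0,0], "squeeze": 20}}

```text
clock: 25.65
position: [0.578, 0.2103, 0.0347]
ee_rot: [0.506, 0.863, 0.001, 0.0]
ft_force: [-0.6, -0.3, 3.9]
grip_width: 0.131
grasp_force: 20.0
```

The pin is gripped (opening 11 mm, 20 N). Now the 50 mm arc clockwise about the hinge.

Emit:
{"api": "step_arm", "payload": {"commands": [5,0.0062,0.0133,0,0,0,0,5,0.016,0.0268,0,0,0,0,5,0.0282,0.0381,0,0,0,0,5,0.0424,0.0468,0,0,0,0,5,0.0581,0.0524,0,0,0,0,5,0.0745,0.0548,0,0,0,0,5,0.0887,0.0543,0,0,0,0,5,0.101,0.0518,0,0,0,0,5,0.101,0.0518,0,0,0,0,5,0.101,0.0518,0,0,0,0]}}

```text
clock: 26.9
position: [0.638, 0.2414, 0.034]
ee_rot: [0.506, 0.863, 0.0, -0.0]
ft_force: [-4.3, 0.9, 3.4]
grip_width: 0.134
grasp_force: 20.5
```

Emit:
{"api": "step_arm", "payload": {"commands": [5,0.002,-0.0006,0,0,0,0,5,0.003,-0.0009,0,0,0,0,5,0.003,-0.0009,0,0,0,0,5,0.003,-0.0009,0,0,0,0,5,0.003,-0.0009,0,0,0,0,5,0.003,-0.0009,0,0,0,0,5,0.003,-0.0009,0,0,0,0,5,0.003,-0.0009,0,0,0,0,5,0.003,-0.0009,0,0,0,0,5,0.003,-0.0009,0,0,0,0]}}

```text
clock: 28.15
position: [0.6379, 0.2414, 0.0339]
ee_rot: [0.505, 0.863, -0.001, -0.002]
ft_force: [-11.8, 1.1, 8.4]
grip_width: 0.134
grasp_force: 21.1
```

The force rises to 12 N with no movement, so the latch is at its stop. I release, rise straight up and check.

Emit:
{"api": "step_arm", "payload": {"commands": [20,0,0,0,0,0,0,40,0,0,0,0,0,0,40,0,0,0,0,0,0,40,0,0,0,0,0,0,40,0,0,0.03,0,0,0,40,0,0,0.08,0,0,0,40,0,0,0.14,0,0,0,40,0,0,0.2,0,0,0,40,0,0,0.23,0,0,0,40,0,0,0.23,0,0,0]}}

```text
clock: 29.4
position: [0.6405, 0.2409, 0.1735]
ee_rot: [0.506, 0.863, 0.001, 0.001]
ft_force: [0.5, -0.2, -0.8]
grip_width: 0.467
grasp_force: 0.0
```

Emit:
{"api": "step_arm", "payload": {"commands": [40,-0.1,0.15,0.03,0,0,0,40,-0.1,0.15,0.03,0,0,0,40,-0.1,0.15,0.03,0,0,0,40,-0.1,0.15,0.03,0,0,0,40,-0.1,0.15,0.03,0,0,0,40,-0.1,0.15,0.03,0,0,0,40,-0.1,0.15,0.03,0,0,0,40,-0.1,0.15,0.03,0,0,0,40,-0.1,0.15,0.03,0,0,0,40,-0.1,0.15,0.03,0,0,0]}}

```text
clock: 30.65
position: [0.5799, 0.3307, 0.19]
ee_rot: [0.506, 0.863, 0.0, 0.0]
ft_force: [0.7, -0.1, 0.4]
grip_width: 0.468
grasp_force: 0.0
```

```bash
python3 - <<'E'
from h import *
o,w=shot('wrist'); _,s=shot('side'); _,t=shot('top')
O=np.array([.5971,.0973]); yo=np.array([.2715,.9624])
u,v=proj('side',[*O,.05]).astype(int); print(u,v,o['ft_force'])
a=cv2.resize(s[v-50:v+50,u-65:u+65],(400,308),interpolation=cv2.INTER_CUBIC)
b=cv2.resize(t[140:240,205:335],(400,308),interpolation=cv2.INTER_CUBIC)
out=np.vstack([np.hstack([a,b]),cv2.resize(w,(800,500))[200:490] if 0 else np.hstack([cv2.resize(w,(464,290)),np.zeros((290,336,3),np.uint8)])])
cv2.imwrite('pics/fin.png',out[:,:,::-1])
hsv=cv2.cvtColor(np.ascontiguousarray(t[:,:,::-1]),cv2.COLOR_BGR2HSV)
print('pred tab top',proj('top',[*O,.082]),'side tab',proj('side',[*O,.068]))
E
```

```text
304 183 [ 0.72202325 -0.08201677  0.38563791]
pred tab top [272.46018174 190.68903014] side tab [303.91689678 178.08576224]
```

View pics/fin.png

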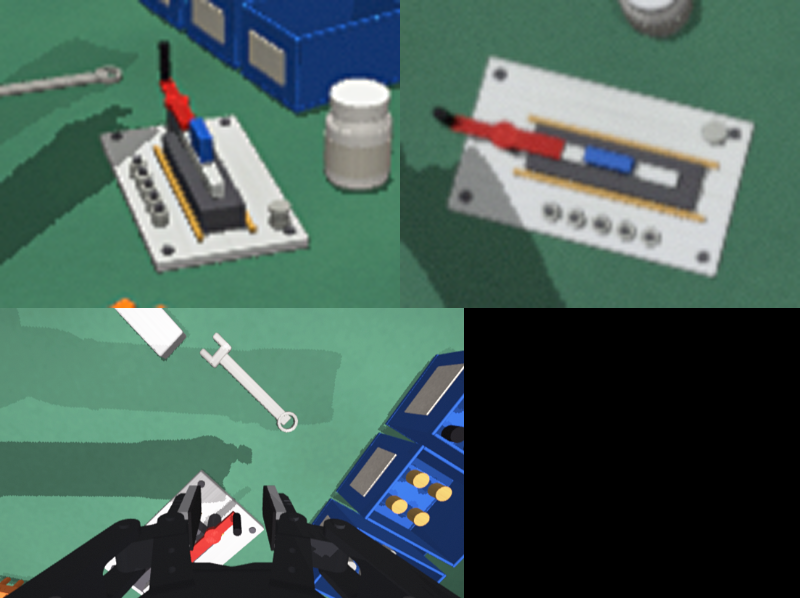

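The comb sits flat on the bar, with its tab at crop (610,160). The red tongue lies straight along the row over the comb's end, the handle pin points to +y at (445,117), and the jar and spare roller are undisturbed. Handing in.

```bash
python3 -c "
from workcell import *
print(hand_in())"
```

```text
the job is handed in; nothing more can be done
None
```

The comb is seated flat on the bar with all five pins in their slots, the red latch is closed to its stop over the comb's end, and the job is handed in at about 31 s; the first grasp missed because the fingers end about 38 mm short of the reported TCP, and the second held.

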